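# Snap the bit caddy's safety hook onto the parking pin

### The arm

A 6-joint arm with a two-finger parallel gripper is mounted at the origin on the work surface. World frame = base frame: x ahead of the robot, y to its left, z up, the work surface at z = 0. Lengths are in mm, angles in rad, forces in N, time in s.
With the tool pointing down it reaches from about 300 to 775 mm from the base axis. Payload 14.6 kg.
Tool frame: the origin (TCP) lies at the very end of the fingers, on their centre line; the grasp point (between the pads) lies 19 mm behind it; z points along the fingers, y is the line along which they close (so a half turn about z gives the same grasp; the last joint's range is limited). The gripper opens to 94 mm and grips with 3 to 60 N. Pads are 16 mm wide; open, the fingers measure 119 mm over their backs; the gripper's body (75 mm by 177 mm) begins 78 mm behind the grasp point.
Start: joints at [-1.292, 0.3, 1.521, -0, 1.321, -0.067], TCP at [186.415, -517.435, 205.446] pointing down, gripper open.
Joint ranges: [-3.03, 3.03], [-0.79, 2.21], [0.23, 2.52], [-1.04, 4.18], [0, 3.07], [-2.55, 2.55]. Speed limits (rad/s): [2.22, 2.22, 2.57, 3.14, 3.14, 3.14].

### API

Orientations are given as [roll, pitch, yaw] about the fixed x, y, z axes, in that order (R = Rz(yaw) Ry(pitch) Rx(roll)).
In Python, from cell import manip, optics gives the robot as it stands.
- The arm moves only by the shell command python3 -m crank 'ROWS' [FORCE]. ROWS is JSON, a list of rows, each a list of 7 numbers: the opening in per cent of the stroke, from 0 (shut) to 100 (fully open), then the shift along the tool's x, y, z in mm, then the turn, a rotation vector about the tool's x, y, z in rad. A call has 1 to 10 rows; each row is the pose to reach, as a shift and turn from the pose commanded when the call began, along the tool's axes at that moment; what a row does not reach only later rows make up. A row lasts 1/10 s, in which the tool goes at most 50 mm and 8.59 degrees, less where a joint would pass 70% of its speed; a pose out of reach is approached as far as the arm can. A call with a gripper value outside its range is refused whole. The fingers move at their own pace and stop on an object; FORCE is the grip in N (left out, the last holds). Time passes only in rows, so rows that repeat a pose let the fingers close. It gives the time, the measured TCP pose, the force, the opening and the grip force at its end, in the units of the state.
- manip.read_state(): the state, without advancing time (a new reading comes with each control period).
- optics.camera(name): name is "scene" or "top" or "wrist"; returns (picture, depth): 384x512x3 uint8, red, green, blue; 384x512 float32, mm along the optical axis (not along the pixel's ray), 0 where there is no reading.
- optics.calibration(name): a dict with "camera_matrix" (3x3 intrinsics, pixels), "k1" (the pictures are not rectified: a ray, as slopes to the right and down, at radius r is drawn at 1 + k1 r^2 times it, then the intrinsics apply), "R" (3x3) and "t" (3): a world point X has camera coordinates R X + t. Camera axes: x right, y down, z forward; pixel columns grow to the right and rows downward; lengths in mm; the calibration is good to about 2 mm. A picture is of the moment at which its call begins: read the wrist's pose just before it. calibration takes no time and is no camera call; for the wrist camera it gives the pose at the moment of the call.
- manip.sign_off(): hands the job in; it is judged then, once.
The state is a dict: "clock": time; "joints": joint angles; "qd": joint speeds; "effort": joint torques, N m; "eef_pos": TCP position; "eef_rot": TCP orientation; "wrist_force": force on the tool from outside, world axes, zero at the start; "moment": the same for the moment, N m; "finger_gap": finger opening in mm; "finger_force": force on a finger pad.
Only numpy, scipy, OpenCV 4.12 (cv2) and the standard library are available. Lean on these libraries where they do the work, as an engineer would, in place of code of your own. Each camera call takes 0.05 s, during which the arm holds its last target. There are 200 camera calls.

### The job

Pick up the driver-bit caddy by its black lug and press its hook, mouth down, over the station's sprung cross-pin until the safety latch flips shut behind it and the pin is pressed fully home in the throat (about 12 N). Then, still holding it, tug it upward so that the latch is felt to hold on the pin (about 8 N), lower it again and let go, leaving the caddy hanging quietly from the pin with the latch shut. The pin's mounting is delicate: never load it with more than about 25 N, and leave the other things on the bench where they are.

Things in the scene. Friction and masses are not known exactly. Their poses are not given: they have to be found in the camera images.
- caddy: Driver-bit caddy, loose, 220 to 370 g, standing on the mat. Origin: centre of its underside, z up. 108 mm along x, 36 along y, 130 high. Grey bit blocks at x = 24 to 54 mm on both sides, 14 high, with short steel bits to z = 37; between them an upside-down-U steel hook, 16 thick, mouth down; on top a black lug. A half turn makes no difference to hooking on.
- caddy_lug (a point): Centre of the caddy's black plastic grip lug, 104 mm above the underside, axes as the caddy. The lug spans x +-14 mm, is 14 mm thick along y, and reaches from 62 mm (steel bridge of the hook) to 130 mm above the underside. Pinch it from above across its 14 mm.
- caddy_seat (a point): Point where the pin's axis lies when the pin is fully home in the hook: 42 mm above the caddy's underside, 62 mm below caddy_lug, on the centre line; axes as the caddy. The throat is 20 mm wide (caddy x +-10), flares to about 34 mm at the bottom, and its roof at 48 mm has sloping corners that centre the pin.
- latch: Sprung latch: flat aluminium finger, 19.5 x 12 x 4 mm. Origin on its hinge in the hook's -x leg, 17 mm above the caddy's underside; x along it. Shut: its x is parallel to the caddy's x, barring the throat. The entering pin swings it up (about 5 N, to 1.42 rad); it springs shut with the pin about 4 mm from home and cannot swing down. Then the caddy can rise some 17 mm before latch meets pin.
- station: Parking station, fixed; z up. Origin: centre of the underside of its steel base plate (90 mm along x, 120 along y, 12 thick). Posts at y = +-38 mm, 104 mm high, guide a sprung carriage: two aluminium blocks, 22 x 14 x 26 mm, joined by a plain steel cross-pin along y, 12 mm in diameter, 62 mm free between the blocks. The carriage gives about 1 mm per 5 N up or down, 14 mm at most.
- pin_nominal (a point): Point of the station 75 mm above its origin, axes as the station: where the middle of the cross-pin would be at its middle setting. The pin lies straight above or below or at this point: its height was set by hand anywhere from 10 mm lower to 10 mm higher and is not measured; find it by feel.
- spool: Wire spool on a stand, fixed, 90 mm square base, 97 mm high; a bystander. Origin at the centre of its underside. Caddy, station and spool stand in three places in any order.
- laptop: Opened laptop base, fixed, 230 x 340 x 25 mm, beyond the task's things. Origin at the centre of its underside.
- driver: Screwdriver lying on the mat, bystander, about 200 mm long. Origin near its middle, on its underside.
- driver2: Shorter screwdriver, 150 mm, bystander. Origin near its middle, on its underside.
- heatsink: Small finned aluminium heat sink, 36 x 36 x 20 mm, bystander. Origin at the centre of its underside.
- tweezers: Steel tweezers lying on the mat, about 125 mm long, bystander. Origin near the middle.
- parts_tray: Black divided tray, 130 x 90 x 30 mm, bystander. Origin at the centre of its underside.
- fan: Loose cooling fan, 60 x 60 x 15 mm, bystander. Origin at the centre of its underside.
Mind the look-alikes: they are no part of the job. What is shaped like the caddy but turquoise is not meant.

How it is judged:
By the outcome, as a careful person would: the job done as asked, in the order asked, and still so for the second after the job is handed in, with the robot touching nothing.
It also fails if it takes over 58 s, if anything falls off the work surface, if the arm or the gripper's body presses on something with over 40 N, if the wrist force passes 120 N, or if a joint passes its speed limit or range.

## Working session

There is one attempt and no reset: what is moved stays moved. The work goes in short steps, Python scripts to look and compute and a shell command to move; the robot and the scene stay as the last step left them, time stands still between calls to the robot, and variables do not carry over. Pictures are saved under pics/ and viewed, at most 10 in all, crops included, and the job is handed in when it is done.

```bash
ls; mkdir -p pics; cat > h.py <<'E'
import numpy as np, cv2
from cell import manip, optics
from scipy.spatial.transform import Rotation as Ro
def cloud(name):
    c=optics.calibration(name); im,d=optics.camera(name)
    K=np.array(c["camera_matrix"]);k1=c["k1"];R=np.array(c["R"]);t=np.array(c["t"])
    v,u=np.mgrid[:384,:512]
    p=np.stack([u,v],-1).reshape(-1,1,2).astype(float)
    n=cv2.undistortPoints(p,K,np.array([k1,0,0,0.])).reshape(384,512,2)
    X=np.dstack([n*d[...,None],d])
    W=(X-t)@R
    W[d==0]=np.nan
    return im,d,W
def save(im,n): cv2.imwrite("pics/"+n,im[...,::-1])
E
python3 - <<'E'
from h import *
print(manip.read_state())
ims=[]
for n in("scene","top"):
    im,d,W=cloud(n); np.savez("/tmp/"+n,im=im,d=d,W=W); save(im,n+"1.png"); print(n,np.isnan(W[...,0]).mean())
E
```

```text
pics
{'clock': 0.0, 'joints': array([-1.29161855e+00,  3.00486949e-01,  1.52161853e+00, -2.03061429e-05,
        1.32068366e+00, -6.66053269e-02]), 'qd': array([-7.04622610e-04, -8.67798774e-05, -1.13466741e-04, -8.70954234e-04,
       -4.64285004e-04, -2.75845786e-04]), 'effort': array([ 3.95545110e-03, -5.31799042e+01, -3.52732301e+01,  7.10448856e-02,
        2.44151638e-02, -7.27156839e-05]), 'eef_pos': array([ 186.32692359, -517.18441573,  204.86179474]), 'eef_rot': array([-3.14039752e+00, -6.00083441e-05,  3.45788105e-01]), 'wrist_force': array([-0.00881475,  0.02643159, -0.95886747]), 'moment': array([ 0.00255906, -0.04547521, -0.03162706]), 'finger_force': 0.0, 'finger_gap': 93.57914200923726}
scene 0.009816487630208334
top 0.00396728515625
```

View pics/scene1.png

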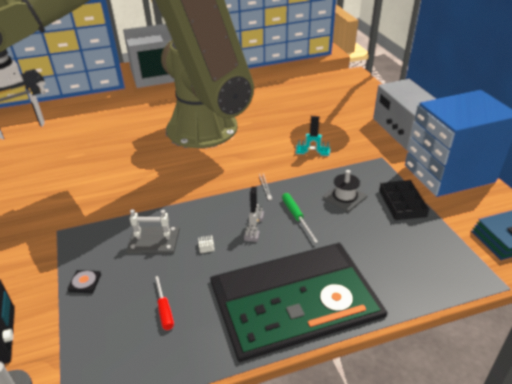

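View pics/top1.png

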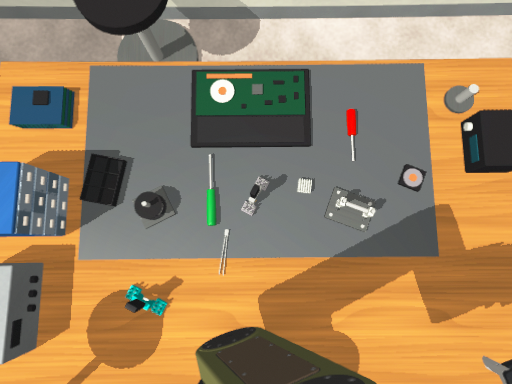

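The scene view shows the caddy with its black lug at about (254,205) and the station at (152,230). In the top view they are at (256,195) and (350,208). The turquoise look-alike is off the mat, at (315,140) in the scene view.

```bash
python3 - <<'E'
from h import *
T=np.load("/tmp/top.npz");S=np.load("/tmp/scene.npz")
def box(D,u0,u1,v0,v1):
    return D["W"][v0:v1,u0:u1].reshape(-1,3),D["im"][v0:v1,u0:u1].reshape(-1,3).astype(int)
def fit(P,l):
    m=np.median(P,0); r=cv2.minAreaRect(P[:,:2].astype(np.float32)); vt=np.linalg.svd(P-P.mean(0))[2]
    print(l,len(P),"med",m.round(1),"min",P.min(0).round(0),"max",P.max(0).round(0),"rect",np.round(r[0],1),np.round(r[1],1),round(r[2],1),"axis",np.degrees(np.arctan2(vt[0,1],vt[0,0])).round(1))
for nm,D,cb,sb in(("top",T,(235,278,168,220),(318,385,180,235)),("scene",S,(238,272,182,248),(122,182,203,255))):
    P,C=box(D,*cb); print(nm,"mat z",np.nanmedian(P[:,2]))
    for a,b in((60,140),(15,45),(8,22)):
        k=(P[:,2]>a)&(P[:,2]<b)
        if k.sum()>5: fit(P[k],f"caddy {a}-{b}")
    P,C=box(D,*sb)
    for a,b in((95,130),(60,92),(8,18)):
        k=(P[:,2]>a)&(P[:,2]<b)
        if k.sum()>5: fit(P[k],f"station {a}-{b}")
E
```

```text
top mat z 2.8777085418885413
caddy 60-140 134 med [541.    6.7 124.3] min [522. -11.  61.] max [570.  23. 136.] rect [545.9   4.8] [15.9 48. ] 60.3 axis 166.7
caddy 15-45 215 med [524.6  10.6  18.2] min [491. -34.  15.] max [597.  44.  43.] rect [545.6   5.2] [ 35.1 106.7] 61.3 axis 151.1
caddy 8-22 200 med [524.4   8.   16. ] min [481. -34.   8.] max [600.  44.  22.] rect [541.6  -1.3] [ 52.9 109.5] 63.0 axis 151.0
station 95-130 31 med [ 496.9 -285.   106.5] min [ 489. -294.   97.] max [ 524. -215.  111.] rect [ 506.  -254.2] [83.8  9.1] 70.6 axis -110.7
station 60-92 186 med [ 505.  -256.3   84.2] min [ 481. -298.   61.] max [ 530. -210.   92.] rect [ 505.7 -254.6] [90.3 21.9] 70.2 axis -111.0
station 8-18 1088 med [ 500.5 -252.4   14.7] min [ 443. -349.    8.] max [ 577. -184.   18.] rect [ 499. -271.] [161.  101.3] 67.4 axis -116.6
scene mat z 2.356403962053591
caddy 60-140 218 med [555.    5.8  99.7] min [527.  -7.  60.] max [572.  26. 136.] rect [546.8   9.2] [15.6 50.4] 58.4 axis -21.1
caddy 15-45 212 med [570.5  -2.9  27.4] min [505. -30.  15.] max [599.  46.  45.] rect [548.7   8.5] [ 34.3 105.8] 60.4 axis -36.8
caddy 8-22 166 med [578.8  -3.3  14.5] min [380. -30.   8.] max [602. 101.  22.] rect [483.4  35.4] [ 64.2 245.4] 57.5 axis -33.1
station 95-130 39 med [ 496.7 -281.4  103.7] min [ 487. -291.   96.] max [ 526. -212.  107.] rect [ 505.  -250.5] [84.  14.1] 68.1 axis 68.1
station 60-92 266 med [ 507.4 -252.8   81.5] min [ 485. -296.   61.] max [ 532. -206.   92.] rect [ 506.7 -251.5] [90.1 23.4] 69.2 axis 69.3
station 8-18 1044 med [ 514.1 -251.2   13.8] min [ 404. -320.    8.] max [ 571. -181.   18.] rect [ 479.9 -241. ] [119.2 148.7] 69.1 axis -104.7
```

```bash
cat >> h.py <<'E'
def goto(x,y,z,yaw):
    s=manip.read_state(); R=Ro.from_euler("xyz",s["eef_rot"])
    d=R.inv().apply(np.array([x,y,z])-s["eef_pos"]); 
    w=(R.inv()*Ro.from_euler("xyz",[np.pi,0,np.radians(yaw)])).as_rotvec()
    print("t",s["clock"],"pos",s["eef_pos"].round(1),"F",s["wrist_force"].round(1),"gap",round(s["finger_gap"],1),"shift",d.round(1),"turn",w.round(4))
E
python3 -m crank '[[60,516,-371,0,0,0,0.86],[60,516,-371,0,0,0,0.86],[60,516,-371,0,0,0,0.86],[60,516,-371,0,0,0,0.86],[60,516,-371,0,0,0,0.86],[60,516,-371,0,0,0,0.86],[60,516,-371,0,0,0,0.86],[60,516,-371,0,0,0,0.86],[60,516,-371,0,0,0,0.86],[60,516,-371,0,0,0,0.86]]'
python3 -c "
from h import *
goto(546.5,6.5,190,-29.5)"
```

```text
clock: 1.1
eef_pos: [455.2, -125.8, 205.5]
eef_rot: [3.142, -0.0, -0.514]
wrist_force: [0.7, -2.3, -0.3]
finger_gap: 56.5
finger_force: 0.0
t 1.1 pos [ 455.2 -125.8  205.5] F [ 0.7 -2.3 -0.3] gap 56.5 shift [  14.4 -160.1   15.5] turn [ 0.     -0.0001  0.0007]
```

```bash
python3 -m crank '[[60,14,-160,15,0,0,0],[60,14,-160,15,0,0,0],[60,14,-160,15,0,0,0],[60,14,-160,15,0,0,0],[60,14,-160,15,0,0,0]]'
python3 - <<'E'
from h import *
goto(546.5,6.5,190,-29.5)
im,d,W=cloud("wrist"); np.savez("/tmp/w1",im=im,d=d,W=W); save(im,"w1.png")
print(manip.read_state()["eef_pos"])
E
```

```text
clock: 1.6
eef_pos: [545.5, 5.8, 189.6]
eef_rot: [3.141, 0.001, -0.512]
wrist_force: [-0.1, -0.7, -0.2]
finger_gap: 56.2
finger_force: 0.0
t 1.6 pos [545.5   5.8 189.6] F [-0.1 -0.7 -0.2] gap 56.2 shift [ 0.5 -1.1 -0.4] turn [0.0007 0.0013 0.0031]
[545.09248986   4.53312032 190.03417153]
```

View pics/w1.png

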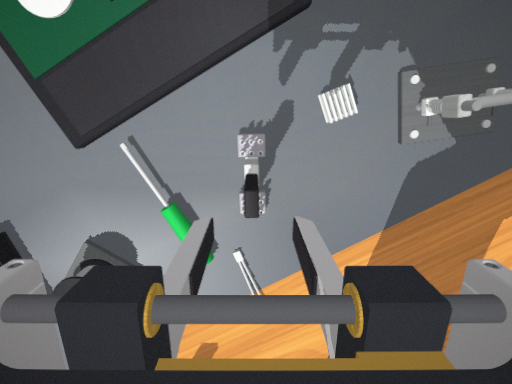

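The wrist view shows the caddy lug at (252,195), between the fingers and aligned with the tool. The blocks are at (252,145) and (252,205), and the station pin is at (490,100).

```bash
python3 - <<'E'
from h import *
D=np.load("/tmp/w1.npz");W=D["W"]
P=W[120:225,225:280].reshape(-1,3)
for a,b in((125,140),(60,140),(10,45),(-5,6)):
    Q=P[(P[:,2]>a)&(P[:,2]<b)]
    print(a,b,len(Q),np.median(Q,0).round(1))
    r=cv2.minAreaRect(Q[:,:2].astype(np.float32)); print(np.round(r[0],1),np.round(r[1],1),round(r[2],1))
P=W[40:155,390:512].reshape(-1,3)
for a,b in((60,100),(8,18)):
    Q=P[(P[:,2]>a)&(P[:,2]<b)]
    r=cv2.minAreaRect(Q[:,:2].astype(np.float32)); print(len(Q),np.round(r[0],1),np.round(r[1],1),round(r[2],1))
E
```

```text
125 140 447 [547.    7.1 131.4]
[546.2   7.4] [14.  27.9] 60.9
60 140 786 [555.2   4.  130.3]
[550.8   5.3] [14.9 38.1] 60.8
10 45 942 [575.3  -5.5  16.1]
[546.5   7.8] [ 35.2 107.5] 61.3
-5 6 3953 [546.2   4.3   1.6]
[542.3   8.4] [ 78.6 147.4] 60.6
1095 [ 507.8 -247. ] [79.9 22.1] 68.1
5688 [ 505.8 -253.4] [121.2  91.2] 69.0
```

```bash
python3 -c "
from h import *
goto(546.4,7.6,88.5,-29)"
```

```text
t 1.65 pos [545.1   4.5 190. ] F [ 0.1  0.7 -0.3] gap 56.5 shift [ -0.3  -3.4 101.5] turn [ 0.0006  0.0009 -0.0071]
```

```bash
python3 -m crank '[[60,0,-3,30,0,0,-0.007],[60,0,-3,50,0,0,-0.007],[60,0,-3,50,0,0,-0.007],[60,0,-3,50,0,0,-0.007]]'
python3 -c "
from h import *
goto(546.4,7.6,88.5,-29)"
```

```text
clock: 2.05
eef_pos: [546.8, 6.1, 141.4]
eef_rot: [-3.141, -0.001, -0.509]
wrist_force: [-0.3, -0.7, 0.8]
finger_gap: 56.3
finger_force: 0.0
t 2.05 pos [546.8   6.1 141.4] F [-0.3 -0.7  0.8] gap 56.3 shift [-1.1 -1.1 52.9] turn [-0.0002 -0.0005 -0.0025]
```

```bash
python3 -m crank '[[50,-1,-1,30,0,0,0],[50,-1,-1,53,0,0,0],[50,-1,-1,53,0,0,0],[0,-1,-1,53,0,0,0],[0,-1,-1,53,0,0,0],[0,-1,-1,53,0,0,0],[0,-1,-1,53,0,0,0],[0,-1,-1,53,0,0,0],[0,-1,-1,53,0,0,0],[0,-1,-1,53,0,0,0]]' 50
python3 -c "
from h import *
goto(546.4,7.6,188.5,-29)"
```

```text
clock: 3.05
eef_pos: [546.7, 8.6, 88.0]
eef_rot: [-3.141, -0.001, -0.507]
wrist_force: [-2.4, -0.9, 5.8]
finger_gap: 13.5
finger_force: 50.0
t 3.05 pos [546.7   8.6  88. ] F [-2.4 -0.9  5.8] gap 13.5 shift [   0.3    1.  -100.5] turn [-0.0002 -0.0006 -0.0009]
```

```bash
python3 -m crank '[[0,0,0,-10,0,0,0],[0,0,0,-40,0,0,0],[0,0,0,-80,0,0,0],[0,0,0,-127,0,0,0],[0,0,0,-127,0,0,0],[0,0,0,-127,0,0,0]]'
python3 -c "
from h import *
goto(506,-253.3,215,-20.7)"
```

```text
clock: 3.65
eef_pos: [546.5, 8.6, 214.9]
eef_rot: [-3.141, -0.001, -0.507]
wrist_force: [0.2, -0.1, -4.2]
finger_gap: 13.9
finger_force: 50.0
t 3.65 pos [546.5   8.6 214.9] F [ 0.2 -0.1 -4.2] gap 13.9 shift [ 9.190e+01  2.486e+02 -1.000e-01] turn [-0.0005 -0.0009 -0.1459]
```

```bash
python3 -m crank '[[0,9,25,0,0,0,-0.03],[0,23,62,0,0,0,-0.08],[0,38,104,0,0,0,-0.14],[0,54,146,0,0,0,-0.146],[0,69,188,0,0,0,-0.146],[0,83,226,0,0,0,-0.146],[0,92,249,0,0,0,-0.146],[0,92,249,0,0,0,-0.146],[0,92,249,0,0,0,-0.146],[0,92,249,0,0,0,-0.146]]'
python3 - <<'E'
from h import *
goto(506,-253.3,215,-20.7)
for n in("scene","top","wrist"):
    im,d,W=cloud(n); np.savez("/tmp/%s2"%n,im=im,d=d,W=W)
    if n=="wrist": save(im,"w2.png")
    if n=="scene": save(cv2.resize(im[110:290,70:250],None,fx=3,fy=3,interpolation=cv2.INTER_CUBIC),"s2.png")
print(manip.read_state()["wrist_force"])
E
```

```text
clock: 4.65
eef_pos: [505.9, -252.7, 213.6]
eef_rot: [-3.141, 0.002, -0.36]
wrist_force: [0.1, -0.4, -2.5]
finger_gap: 14.0
finger_force: 50.0
t 4.65 pos [ 505.9 -252.7  213.6] F [ 0.1 -0.4 -2.5] gap 14.0 shift [ 0.3  0.5 -1.4] turn [-0.0005  0.0017  0.0009]
[-0.73560071 -0.66681827 -3.86139755]
```

View pics/w2.png

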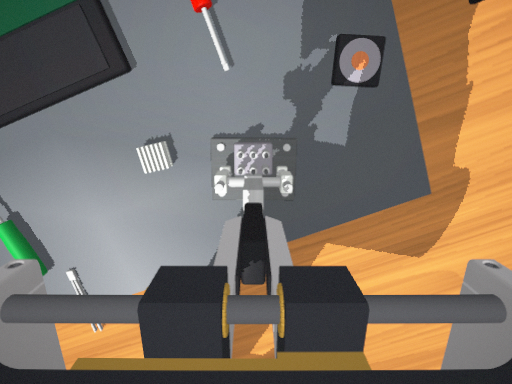

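View pics/s2.png

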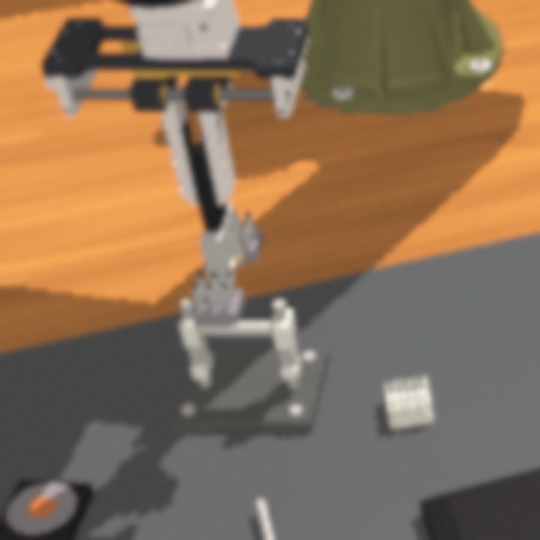

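The wrist view shows the lug, the front bit block at (253,157) and the station plate (212–297) all centred on column 253. The scene crop shows the caddy hanging level above the pin, which is at about (245,327) in the crop.

```bash
python3 - <<'E'
from h import *
D=np.load("/tmp/wrist2.npz");W=D["W"];im=D["im"].astype(int)
P=W[130:290,200:310].reshape(-1,3)
c=np.radians(-20.7);ex=np.array([np.cos(c),np.sin(c)]);ey=np.array([-ex[1],ex[0]])
L=P.copy();L[:,:2]-=[506,-253.3];L=np.c_[L[:,:2]@ex,L[:,:2]@ey,L[:,2]]
for n,m in(("blockfront",(L[:,2]>134)&(L[:,2]<175)&(L[:,0]>20)&(L[:,0]<60)),("block lower",(L[:,2]>120)&(L[:,2]<175)&(L[:,0]>20)&(abs(L[:,1])<25)),("plate",(L[:,2]>8)&(L[:,2]<20)),("posttops",(L[:,2]>95)&(L[:,2]<112)),("pin/blocks",(L[:,2]>60)&(L[:,2]<95)),("pin",(L[:,2]>60)&(L[:,2]<100)&(abs(L[:,1])<28)),("lug",(L[:,2]>225)&(abs(L[:,1])<9))):
    Q=L[m]
    if len(Q)<5: print(n,len(Q));continue
    r=cv2.minAreaRect(Q[:,:2].astype(np.float32));print(n,len(Q),np.median(Q,0).round(1),Q.min(0).round(1),Q.max(0).round(1),np.round(r[1],1),round(r[2],1))
E
```

```text
blockfront 1417 [ 37.3   0.7 142.3] [ 22.9 -17.2 134.3] [ 53.5  18.4 175. ] [30.8 35.1] 1.1
block lower 1423 [ 37.4   0.7 142.3] [ 22.9 -17.2 131.8] [ 53.5  18.4 175. ] [30.8 35.1] 1.1
plate 2436 [14.7 -7.  13.7] [-43.6 -60.2   8.2] [45.9 60.1 19.1] [120.2  89.5] 89.7
posttops 159 [  1.8  33.  105.2] [ -3.6 -42.   95.3] [  5.7  42.5 107.7] [84.5  9.2] 89.8
pin/blocks 737 [  4.1 -10.7  83.8] [ -9.6 -44.9  63.3] [12.  45.  94.6] [89.9 21.6] 89.7
pin 285 [  2.1 -10.7  82.7] [ -5.2 -27.4  77.4] [ 6.5 28.  85.9] [11.4 55.3] 0.7
lug 2513 [ 9.400e+00 -1.000e-01  2.578e+02] [-13.7  -9.  225.1] [ 35.7   9.  328.8] [18.  49.4] 89.9
```

```bash
python3 -m crank '[[0,1,0,15,0,0,0.015],[0,1,0,35,0,0,0.015],[0,1,0,50,0,0,0.015],[0,1,0,58,0,0,0.015],[0,1,0,58,0,0,0.015],[0,1,0,58,0,0,0.015]]'; python3 -m crank '[[0,0,0,0,0,0,0]]';python3 -m crank '[[0,0,0,0,0,0,0]]'
```

```text
clock: 5.4
eef_pos: [507.2, -254.1, 157.2]
eef_rot: [3.141, -0.001, -0.376]
wrist_force: [0.4, 0.4, -3.6]
finger_gap: 13.8
finger_force: 50.0
clock: 5.5
eef_pos: [507.2, -254.2, 157.4]
eef_rot: [3.141, -0.001, -0.376]
wrist_force: [0.5, -0.7, -2.7]
finger_gap: 13.6
finger_force: 50.0
clock: 5.6
eef_pos: [507.1, -254.2, 157.1]
eef_rot: [3.141, -0.001, -0.376]
wrist_force: [0.7, -0.4, -3.1]
finger_gap: 13.6
finger_force: 50.0
```

```bash
for i in 1; do python3 -m crank '[[0,0,0,2,0,0,0],[0,0,0,4,0,0,0],[0,0,0,6,0,0,0],[0,0,0,8,0,0,0]]' | grep -E 'pos|wrist'; python3 -m crank '[[0,0,0,1,0,0,0],[0,0,0,2,0,0,0],[0,0,0,3,0,0,0],[0,0,0,4,0,0,0]]'| grep -E 'pos|wrist';python3 -m crank '[[0,0,0,1,0,0,0],[0,0,0,2,0,0,0],[0,0,0,3,0,0,0],[0,0,0,4,0,0,0]]'| grep -E 'pos|wrist'; python3 -m crank '[[0,0,0,1,0,0,0],[0,0,0,2,0,0,0],[0,0,0,3,0,0,0],[0,0,0,4,0,0,0]]'| grep -E 'pos|wrist'; done
```

```text
eef_pos: [507.1, -254.2, 148.6]
wrist_force: [-0.7, 0.3, 0.5]
eef_pos: [506.8, -254.1, 144.4]
wrist_force: [-1.3, 0.1, 0.4]
eef_pos: [506.8, -254.1, 140.3]
wrist_force: [-1.7, 0.9, 1.0]
eef_pos: [506.9, -254.1, 136.3]
wrist_force: [-2.0, 2.1, 0.0]
```

```bash
for i in 1; do python3 -m crank '[[0,0,0,1,0,0,0],[0,0,0,2,0,0,0],[0,0,0,3,0,0,0],[0,0,0,4,0,0,0]]'| grep -E 'pos|wrist';python3 -m crank '[[0,0,0,1,0,0,0],[0,0,0,2,0,0,0],[0,0,0,2,0,0,0]]'| grep -E 'pos|wrist'; python3 -m crank '[[0,0,0,1,0,0,0],[0,0,0,2,0,0,0],[0,0,0,2,0,0,0]]'| grep -E 'pos|wrist'; done
```

```text
eef_pos: [506.9, -254.1, 132.4]
wrist_force: [-2.1, 1.0, 0.2]
eef_pos: [506.8, -254.0, 130.3]
wrist_force: [-2.0, 1.5, -1.4]
eef_pos: [506.8, -254.0, 128.2]
wrist_force: [-2.5, 0.2, -2.4]
```

```bash
python3 -m crank '[[0,0,0,1,0,0,0],[0,0,0,2,0,0,0],[0,0,0,2,0,0,0]]'| grep -E 'pos|wrist';python3 -m crank '[[0,0,0,1,0,0,0],[0,0,0,2,0,0,0],[0,0,0,2,0,0,0]]'| grep -E 'pos|wrist'; python3 -m crank '[[0,0,0,1,0,0,0],[0,0,0,1,0,0,0]]'| grep -E 'pos|wrist'
```

```text
eef_pos: [506.7, -254.0, 126.1]
wrist_force: [-2.7, 0.4, -3.1]
eef_pos: [507.2, -254.2, 124.5]
wrist_force: [-0.3, 0.5, -3.7]
eef_pos: [507.0, -254.1, 123.5]
wrist_force: [-0.1, 0.2, -3.8]
```

```bash
for k in 1; do python3 -m crank '[[0,0,0,1,0,0,0],[0,0,0,1,0,0,0]]'| grep -E 'pos|wrist'; python3 -m crank '[[0,0,0,1,0,0,0],[0,0,0,1,0,0,0]]'| grep -E 'pos|wrist'; python3 -m crank '[[0,0,0,1,0,0,0],[0,0,0,1,0,0,0]]'| grep -E 'pos|wrist'; python3 -m crank '[[0,0,0,1,0,0,0],[0,0,0,1,0,0,0]]'| grep -E 'pos|wrist'; done
```

```text
eef_pos: [506.9, -254.1, 122.4]
wrist_force: [0.6, -0.5, -2.8]
eef_pos: [506.9, -254.1, 121.6]
wrist_force: [-0.9, 0.9, -0.4]
eef_pos: [506.9, -254.2, 120.8]
wrist_force: [-2.7, 0.1, 3.1]
eef_pos: [507.0, -254.2, 120.0]
wrist_force: [-3.6, 1.8, 6.7]
```

```bash
python3 -m crank '[[0,0,0,1,0,0,0],[0,0,0,1,0,0,0],[0,0,0,1,0,0,0],[0,0,0,1,0,0,0],[0,0,0,1,0,0,0]]'| grep -E 'pos|wrist'; python3 -m crank '[[0,0,0,0,0,0,0],[0,0,0,0,0,0,0]]'| grep -E 'pos|wrist'
```

```text
eef_pos: [507.1, -254.2, 119.4]
wrist_force: [-3.1, 1.8, 9.8]
eef_pos: [507.1, -254.2, 119.4]
wrist_force: [-4.4, 0.9, 10.1]
```

```bash
python3 -m crank '[[0,0,0,-3,0,0,0],[0,0,0,-6,0,0,0],[0,0,0,-9,0,0,0],[0,0,0,-12,0,0,0],[0,0,0,-15,0,0,0],[0,0,0,-17,0,0,0],[0,0,0,-17,0,0,0]]'| grep -E 'pos|wrist'; python3 -m crank '[[0,0,0,-1,0,0,0],[0,0,0,-2,0,0,0],[0,0,0,-2,0,0,0]]'| grep -E 'pos|wrist'; python3 -m crank '[[0,0,0,-1,0,0,0],[0,0,0,-1,0,0,0]]'| grep -E 'pos|wrist'; python3 -m crank '[[0,0,0,-1,0,0,0],[0,0,0,-1,0,0,0]]'| grep -E 'pos|wrist'
```

```text
eef_pos: [507.0, -254.1, 135.8]
wrist_force: [0.0, -0.2, -2.8]
eef_pos: [506.9, -254.1, 137.6]
wrist_force: [-0.1, -0.4, -2.9]
eef_pos: [506.9, -254.1, 138.6]
wrist_force: [-0.6, 0.4, -2.7]
eef_pos: [506.8, -254.1, 139.5]
wrist_force: [0.2, -0.3, -5.3]
```

```bash
python3 -m crank '[[0,0,0,-1,0,0,0],[0,0,0,-1,0,0,0]]'| grep -E 'pos|wrist'; python3 -m crank '[[0,0,0,-0.7,0,0,0],[0,0,0,-0.7,0,0,0],[0,0,0,-0.7,0,0,0]]'| grep -E 'pos|wrist'
```

```text
eef_pos: [506.8, -254.1, 140.2]
wrist_force: [1.0, -1.5, -8.0]
eef_pos: [506.8, -254.0, 140.9]
wrist_force: [0.9, 0.0, -9.6]
```

```bash
python3 -m crank '[[0,0,0,-0.7,0,0,0],[0,0,0,-0.7,0,0,0],[0,0,0,-0.7,0,0,0]]'| grep -E 'pos|wrist';  python3 -m crank '[[0,0,0,0,0,0,0],[0,0,0,0,0,0,0],[0,0,0,0,0,0,0]]'| grep -E 'pos|wrist'
```

```text
eef_pos: [506.8, -254.0, 141.6]
wrist_force: [1.5, 0.1, -12.9]
eef_pos: [506.8, -254.0, 141.7]
wrist_force: [-0.2, -0.4, -14.0]
```

```bash
python3 -m crank '[[0,0,0,-0.3,0,0,0],[0,0,0,2,0,0,0],[0,0,0,5,0,0,0],[0,0,0,8,0,0,0],[0,0,0,11,0,0,0],[0,0,0,14,0,0,0],[0,0,0,17,0,0,0],[0,0,0,19,0,0,0],[0,0,0,20,0,0,0],[0,0,0,20,0,0,0]]'| grep -E 'pos|wrist';  python3 -m crank '[[0,0,0,0.5,0,0,0],[0,0,0,0.5,0,0,0],[0,0,0,0.5,0,0,0]]'| grep -E 'pos|wrist'
```

```text
eef_pos: [506.9, -254.1, 121.9]
wrist_force: [-0.5, 1.9, -1.7]
eef_pos: [506.9, -254.1, 121.6]
wrist_force: [-1.3, 0.3, -0.6]
```

```bash
python3 -m crank '[[0,-0.5,0,0.2,0,0,0],[0,-0.5,0,0.2,0,0,0],[0,-0.5,0,0.2,0,0,0]]'| grep -E 'pos|wrist';  python3 -m crank '[[0,0,0,0,0,0,0],[0,0,0,0,0,0,0],[0,0,0,0,0,0,0]]' 5; python3 -m crank '[[16,0,0,0,0,0,0],[20,0,0,0,0,0,0],[24,0,0,0,0,0,0],[30,0,0,0,0,0,0],[36,0,0,0,0,0,0],[36,0,0,0,0,0,0],[36,0,0,0,0,0,0],[36,0,0,0,0,0,0]]'
python3 - <<'E'
from h import *
im,d,W=cloud("wrist");save(im,"w3.png")
im,d,W=cloud("scene");save(cv2.resize(im[150:270,90:210],None,fx=4,fy=4,interpolation=cv2.INTER_CUBIC),"s3.png")
E
```

```text
eef_pos: [506.6, -254.0, 121.4]
wrist_force: [1.1, 0.5, 1.2]
clock: 14.9
eef_pos: [506.6, -254.0, 121.3]
eef_rot: [3.141, -0.0, -0.376]
wrist_force: [0.6, -1.0, 0.8]
finger_gap: 14.2
finger_force: 5.0
clock: 15.7
eef_pos: [506.5, -253.9, 121.2]
eef_rot: [3.142, -0.0, -0.376]
wrist_force: [-1.2, 1.0, -0.1]
finger_gap: 33.8
finger_force: 0.0
```

View pics/s3.png

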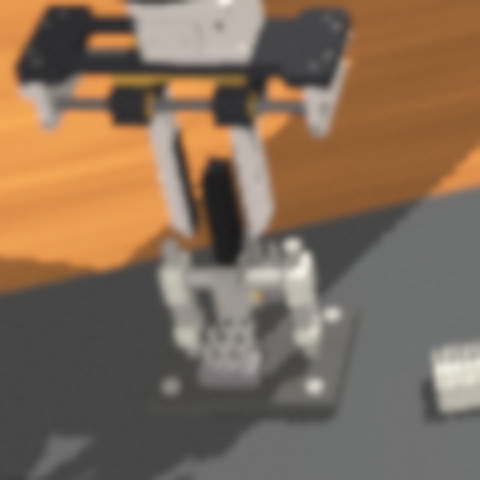

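The scene crop shows the caddy hanging on the pin, with its lug at (222,210) free between the open fingers. I'll back off straight up and check it.

```bash
python3 -m crank '[[36,0,0,-5,0,0,0],[36,0,0,-20,0,0,0],[36,0,0,-50,0,0,0],[36,0,0,-90,0,0,0],[36,0,0,-120,0,0,0],[36,0,0,-120,0,0,0],[36,0,0,-120,0,0,0],[36,0,0,-120,0,0,0],[36,0,0,-120,0,0,0],[36,0,0,-120,0,0,0]]'
python3 - <<'E'
from h import *
for k in range(2):
    im,d,W=cloud("wrist")
    c=np.radians(-20.7);ex=np.array([np.cos(c),np.sin(c)]);ey=np.array([-ex[1],ex[0]])
    L=W[100:340,180:330].reshape(-1,3).copy();L[:,:2]-=[506,-253.3];L=np.c_[L[:,:2]@ex,L[:,:2]@ey,L[:,2]]
    for n,m in(("lugtop",(L[:,2]>155)&(L[:,2]<180)&(abs(L[:,1])<14)&(abs(L[:,0])<30)),("bits/block",(L[:,2]>40)&(L[:,2]<80)&(L[:,0]>22)&(abs(L[:,1])<20))):
        Q=L[m]
        if len(Q)>3: print(n,len(Q),np.median(Q,0).round(1),Q.min(0).round(1),Q.max(0).round(1))
im,d,W=cloud("scene");a=im[150:270,90:210]
im,d,W=cloud("wrist");b=im[80:320,140:380]
save(np.hstack([cv2.resize(a,(400,400),interpolation=3),cv2.resize(b,(400,400))]),"e.png")
E
```

```text
clock: 16.8
eef_pos: [506.3, -253.8, 240.4]
eef_rot: [-3.141, 0.001, -0.376]
wrist_force: [1.3, -0.2, 0.1]
finger_gap: 33.5
finger_force: 0.0
lugtop 402 [  2.8  -0.4 164.8] [-13.6  -7.3 155.3] [ 15.1   6.  167.3]
bits/block 640 [38.5 -0.6 49.4] [ 24.1 -18.1  45.9] [54.5 16.9 79.7]
lugtop 405 [  2.5  -0.9 164.8] [-13.8  -7.3 155.3] [ 14.9   6.  167. ]
bits/block 643 [38.5 -1.5 49.3] [ 24.2 -18.1  44.3] [54.6 16.9 79.6]
```

View pics/e.png

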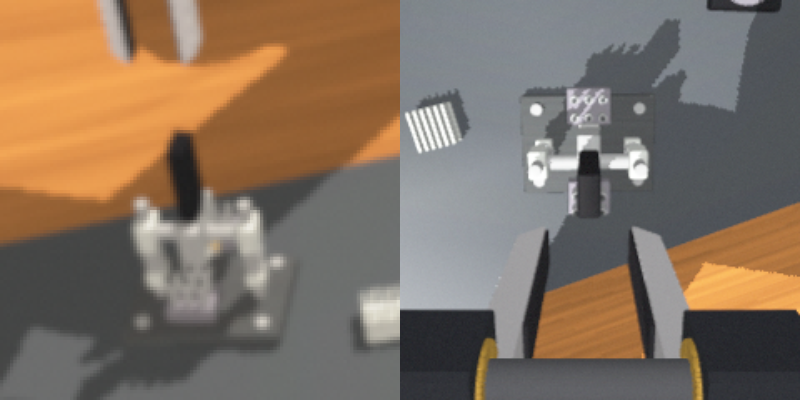

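The caddy hangs upright and still on the pin, with the gripper clear of it. In the left panel the lug is at (185,175); in the right panel it is at (590,183).

```bash
python3 -c "
from cell import manip
print(manip.sign_off())"
```

```text
the job is handed in; nothing more can be done
None
```

The job is handed in: the caddy hangs still and upright on the pin, pressed home at about 13 N, with the latch holding at about 10 N on the upward tug and the gripper clear, by about 17 s on the clock.

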